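# Dress the spindles of two bench valves

## Robot

A 6-joint arm with a two-finger parallel gripper is mounted at the origin on the work surface. World frame = base frame: x ahead of the robot, y to its left, z up, the work surface at z = 0. Lengths are in mm, angles in rad, forces in N, time in s.
With the tool pointing down it reaches from about 350 to 775 mm from the base axis. Payload 7.3 kg.
Tool frame: the origin (TCP) lies on the centre line of the jaws, within the pads' length; the fingertips stand 17 mm ahead of it and the grasp point (between the pads) lies 2 mm behind it; z points along the fingers, y is the line along which they close (so a half turn about z gives the same grasp; the last joint's range is limited). The gripper opens to 92 mm and grips with 3 to 60 N. Pads are 19 mm wide; open, the fingers measure 130 mm over their backs; the gripper's body (75 mm by 190 mm) begins 47 mm behind the grasp point.
Start: joints at [-1.371, 0.342, 1.524, -0, 1.275, -0.146], TCP at [177.971, -493.933, 243.741] pointing down, gripper open.
Joint ranges: [-2.53, 2.53], [-0.77, 2.02], [0.04, 2.7], [-1, 4.14], [0.28, 2.66], [-3.11, 3.11]. Speed limits (rad/s): [2.57, 2.57, 3.14, 3.14, 3.14, 3.14].

## Interface

Orientations are given as [roll, pitch, yaw] about the fixed x, y, z axes, in that order (R = Rz(yaw) Ry(pitch) Rx(roll)).
In Python, from plant import bot gives the robot as it stands. The module is installed in compiled form; this text tells all that it offers.
- The arm moves only by the shell command python3 -m pendant 'ROWS'. ROWS is JSON, a list of rows, each a list of 3 entries, a list of its own where there are three numbers: the shift along the world's x, y, z as a fraction of full scale, then the turn, a rotation vector about the world's x, y, z as a fraction of full scale, then the opening, from -1 (shut) to 1 (fully open), so that 0 is half open. In form: [[[tx, ty, tz], [rx, ry, rz], claw], ...]. A call has exactly 10 rows; each row shifts and turns the commanded pose from where the row before left it; what a row does not reach is not made up. Full scale, the value 1, is 30 mm for a shift and 0.12 rad for a turn. A row lasts 1/12 s, in which the tool goes at most 41.7 mm and 7.16 degrees, less where a joint would pass 70% of its speed; a pose out of reach is approached as far as the arm can. A call with a number of a shift or a turn outside -1 to 1 is refused whole. A call with a gripper value outside its range is refused whole. The fingers move at their own pace and stop on an object; the grip force is fixed at half the most. Time passes only in rows, so rows that do not move let the fingers close, or fill a call up. It gives the time, the measured TCP pose, the force, the opening and the grip force at its end, in the units of the state.
- bot.get_obs(): the state, without advancing time (a new reading comes with each control period).
- bot.capture(name): name is "scene" or "top" or "wrist"; returns the picture (420x560x3 uint8, blue, green, red); there is no depth.
- bot.camera_params(name): a dict with "fovy" (degrees; the focal length in pixels is half the picture's height over the tangent of half this angle, whatever the lens; pixels are square), "cx", "cy" (the principal point, pixels), "camera_from_world" (4x4, takes a point from world to camera coordinates). Camera axes: x right, y down, z forward; pixel columns grow to the right and rows downward; lengths in mm; the calibration is good to about 2 mm. A picture is of the moment at which its call begins: read the wrist's pose just before it. camera_params takes no time and is no camera call; for the wrist camera it gives the pose at the moment of the call.
- bot.close_job(): hands the job in; it is judged then, once.
The state is a dict: "time": time; "joint_positions": joint angles; "dq": joint speeds; "tau": joint torques, N m; "tool_pos": TCP position; "tcp_rot": TCP orientation; "contact_force": force on the tool from outside, world axes, zero at the start; "moment": the same for the moment, N m; "grip_width": finger opening in mm; "finger_force": force on a finger pad.
Only numpy, scipy, OpenCV 4.12 (cv2) and the standard library are available. Lean on these libraries where they do the work, as an engineer would, in place of code of your own. Each camera call takes 0.05 s, during which the arm holds its last target. There are 200 camera calls.

## Task

Fit out both valves on the bench. On the large valve's spindle put the large rubber packing ring first, then the brass gland, then the handwheel on top; on the small valve's spindle put the small rubber packing ring and then the tee handle, so that on each valve everything sits flat and fully down on the piece below it. Let go of everything, and leave the spray can, the reagent bottle and the wrench where they are.

Things in the scene. Friction and masses are not known exactly. Their poses are not given: they have to be found in the camera images.
- valve_large: Larger of the two blue globe valves, fixed to the bench: round foot of 80 mm diameter, pipe stubs to +y and -y (104 mm over their ends, 43 mm thick, axis 30 mm above the bench). Its flat round top (the seat, 60 mm diameter) is 60 mm above the bench; from it a steel spindle of 18 mm diameter stands 50 mm up, to 110 mm above the bench, its last 8 mm tapering to 9 mm. Origin: centre of the foot's underside, straight below the spindle; z up along the spindle.
- valve_small: Smaller blue globe valve, fixed to the bench: round foot of 56 mm diameter, pipe stubs to +y and -y (72 mm over their ends, axis 23 mm above the bench). Its flat round seat (42 mm diameter) is 44 mm above the bench; from it a steel spindle of 10 mm diameter stands 24 mm up, to 68 mm above the bench, its last 8 mm tapering to 5 mm. Origin: centre of the foot's underside, straight below the spindle; z up along the spindle.
- packing_large: Large flat black rubber ring lying on the bench: 52 mm outside, 26 mm hole right through, 14 mm high. It does not give when gripped. Origin: centre of its underside, z up along its axis.
- packing_small: Small flat black rubber ring lying on the bench: 36 mm outside, 17 mm hole right through, 12 mm high. It does not give when gripped. Origin: centre of its underside, z up along its axis.
- gland: Brass flanged bush standing on the bench with its narrow end down, the way it must also stand on the valve: narrow part 36 mm diameter for the lowest 8 mm, then a flange of 44 mm diameter and 10 mm thick (18 mm high in all); 26 mm hole right through. Origin: centre of its underside, z up along its axis.
- handwheel: Dark steel handwheel lying on the bench: rim of 82 mm outside diameter and four spokes, all between 4 and 12 mm above its underside, and a plain round hub of 34 mm diameter and 34 mm high with a 26 mm hole right through; the hub stands 22 mm above the rim and can be gripped there. On the valve the spindle ends inside the hub. Origin: centre of the hub's underside, z up along the hub.
- tee_handle: Dark steel tee handle standing on its hub: hub of 26 mm diameter and 22 mm high with a blind hole of 17 mm diameter and 16 mm depth from below; across its top a bar 66 mm long, 12 mm wide and 14 mm high (from 21 to 35 mm above the underside). Origin: centre of the hub's underside; x along the bar, z up.
- spray_can: Bystander: upright spray can with a red label, 56 mm diameter, 150 mm high. Origin: centre of its underside.
- reagent_bottle: Bystander: small white upright bottle with a green cap, 36 mm diameter, 75 mm high. Origin: centre of its underside.
- wrench: Bystander: steel wrench lying flat beyond the valves. Origin: underside of the tool; its length runs along its x axis.
Not all that is in view belongs to the job. What is shaped like the valve_small but green or purple is not meant.

How it is judged (in metres and radians):
At the end, for the whole second after the job is handed in: Large valve: packing ring on the seat, gland on it, handwheel on the gland. Small valve: small ring on the seat, tee handle on it. Each within 8 mm of its spindle's axis, 4 mm of its height in the stack and 0.12 rad of level, at rest (under 20 mm/s), untouched by the fingers (horizontal distance between each of packing_large, gland, handwheel and valve_large below 0.008 m and z of packing_large in the frame of valve_large between 0.056 and 0.064 m and angle between each of packing_large, gland, handwheel, packing_small, tee_handle's own z axis and vertical below 0.12 rad and linear speed of each of packing_large, gland, handwheel, packing_small, tee_handle below 0.02 m/s and contact force between each of packing_large, gland, handwheel, packing_small, tee_handle and the fingers below 0.05 N and z of gland in the frame of valve_large between 0.07 and 0.078 m and z of handwheel in the frame of valve_large between 0.088 and 0.096 m and horizontal distance between each of packing_small, tee_handle and valve_small below 0.008 m and z of packing_small in the frame of valve_small between 0.04 and 0.048 m and z of tee_handle in the frame of valve_small between 0.052 and 0.06 m).
It fails at once if the spray can is moved more than 30 mm (distance of spray_can from where it was at the start of the episode above 0.03 m).
It fails at once if the reagent bottle is moved more than 30 mm (distance of reagent_bottle from where it was at the start of the episode above 0.03 m).
It fails at once if the wrench is moved more than 30 mm (distance of wrench from where it was at the start of the episode above 0.03 m).
It also fails if it takes over 128 s, if anything falls off the work surface, if the arm or the gripper's body presses on something with over 40 N, if the wrist force passes 120 N, or if a joint passes its speed limit or range.

## Working session

There is one attempt and no reset: what is moved stays moved. The work goes in short steps, Python scripts to look and compute and a shell command to move; the robot and the scene stay as the last step left them, time stands still between calls to the robot, and variables do not carry over. Pictures are saved under pics/ and viewed, at most 15 in all, crops included, and the job is handed in when it is done.

```bash
mkdir -p pics; python3 - <<'E'
from plant import bot
import cv2
o=bot.get_obs();print({k:o[k] for k in('time','tool_pos','tcp_rot','grip_width','contact_force')})
for n in('top','scene'):
    p=bot.camera_params(n);print(n,p)
    cv2.imwrite(f'pics/{n}0.png',bot.capture(n))
E
```

```text
{'time': 0.0, 'tool_pos': array([ 177.88153645, -493.52156   ,  243.04267883]), 'tcp_rot': array([-3.14004696e+00, -2.32045442e-04,  3.45783587e-01]), 'grip_width': 92.16054720908825, 'contact_force': array([-0.27633018,  0.52325801, -0.2395483 ])}
top {'fovy': 50.64640595778855, 'cx': 279.8984397731662, 'cy': 214.44080915580403, 'camera_from_world': array([[ 2.25855295e-02, -9.99743304e-01,  1.79446244e-03,
        -1.04456022e+01],
       [-9.93928022e-01, -2.26474252e-02, -1.07676282e-01,
         6.28597845e+02],
       [ 1.07689282e-01,  6.48359333e-04, -9.94184388e-01,
         8.73415708e+02],
       [ 0.00000000e+00,  0.00000000e+00,  0.00000000e+00,
         1.00000000e+00]])}
scene {'fovy': 50.57561649623989, 'cx': 278.1280748472547, 'cy': 212.6345175570765, 'camera_from_world': array([[ 5.34335869e-02,  9.98404256e-01, -1.82700150e-02,
        -1.26330697e+01],
       [ 6.06776318e-01, -4.69941580e-02, -7.93482230e-01,
        -3.63567706e+02],
       [-7.93074619e-01,  3.13127893e-02, -6.08319125e-01,
         1.71949333e+03],
       [ 0.00000000e+00,  0.00000000e+00,  0.00000000e+00,
         1.00000000e+00]])}
```

View pics/top0.png

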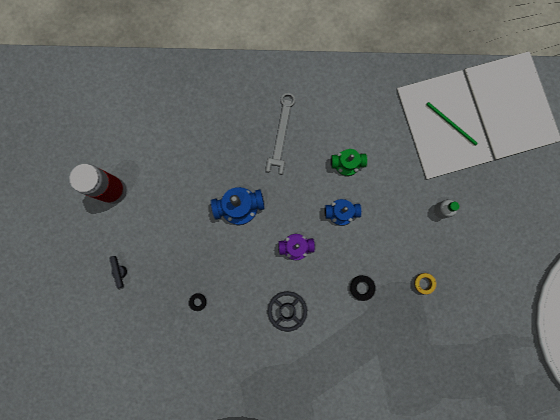

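View pics/scene0.png

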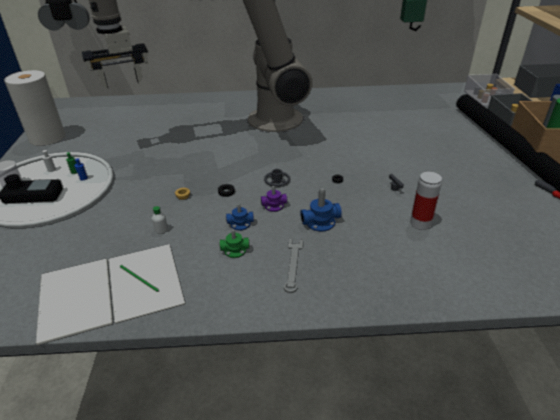

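The top view shows the large valve at (238,203), the small blue valve at (343,211), the large ring at (362,288) and the gland at (425,284). The handwheel is at (288,311), the small ring at (198,302), the tee at (118,271), the can at (95,185) and the bottle at (449,209). The scene view shows the same layout.

```bash
cat > h.py <<'E'
from plant import bot
import cv2, numpy as np
def K(p):
    f=210/np.tan(np.radians(p['fovy']/2)); return f
def p2w(p,uv,z):
    f=K(p);T=p['camera_from_world'];R=T[:3,:3];t=T[:3,3]
    c=-R.T@t; d=R.T@np.array([(uv[0]-p['cx'])/f,(uv[1]-p['cy'])/f,1.])
    return c+d*(z-c[2])/d[2]
def w2p(p,w):
    q=p['camera_from_world']@np.r_[w,1]; f=K(p)
    return np.array([p['cx']+f*q[0]/q[2],p['cy']+f*q[1]/q[2]])
def shot(name,fn):
    p=bot.camera_params(name); im=bot.capture(name); cv2.imwrite(fn,im); np.save(fn[:-4],p,allow_pickle=True); return p,im
def load(fn): return np.load(fn,allow_pickle=True).item()
def state():
    o=bot.get_obs(); print('t %.2f'%o['time'],o['tool_pos'].round(1),o['tcp_rot'].round(3),'w %.1f'%o['grip_width'],'F',o['contact_force'].round(1),'g %.1f'%o['finger_force'] if np.isscalar(o['finger_force']) else o['finger_force'])
E
python3 - <<'E'
from h import *
p=bot.camera_params('top');im=cv2.imread('pics/top0.png')
for n,uv,z in[('vL tip',(235,200),110),('vL seat',(238,204),60),('vS tip',(345,209),68),('pL',(362,288),10),('gl',(425,284),18),('hw',(288,311),12),('hwhubtop',(288,311),34),('pS',(198,302),10),('teebar',(118,271),35),('can',(85,177),150),('bot',(454,206),75),('purple',(296,246),40),('green',(350,160),40)]:
    w=p2w(p,uv,z);print(n,w.round(0),'r %.0f'%np.hypot(*w[:2]))
print(bot.camera_params('wrist'))
c=cv2.resize(im[180:340,60:260],None,fx=4,fy=3.75*4/3.75,interpolation=cv2.INTER_CUBIC)[:600]
d=cv2.resize(im[180:330,260:460],None,fx=4,fy=4,interpolation=cv2.INTER_CUBIC)
cv2.imwrite('pics/c1.png',c);cv2.imwrite('pics/c2.png',d)
E
```

```text
vL tip [646.  89. 110.] r 652
vL seat [645.  88.  60.] r 651
vS tip [ 639. -124.   68.] r 651
pL [ 483. -169.   10.] r 511
gl [ 494. -296.   18.] r 576
hw [433. -17.  12.] r 433
hwhubtop [435. -17.  34.] r 435
pS [447. 168.  10.] r 477
teebar [507. 327.  35.] r 603
can [676. 355. 150.] r 763
bot [ 649. -336.   75.] r 731
purple [565. -30.  40.] r 566
green [ 744. -138.   40.] r 757
{'fovy': 63.79220378975124, 'cx': 283.04517716661456, 'cy': 213.90802328637773, 'camera_from_world': array([[ 3.39364467e-01, -9.40653340e-01, -1.74687082e-03,
        -5.24697190e+02],
       [-9.08346385e-01, -3.28190320e-01,  2.59225691e-01,
        -3.32394359e+01],
       [-2.44414818e-01, -8.63852248e-02, -9.65815194e-01,
         3.89385336e+02],
       [ 0.00000000e+00,  0.00000000e+00,  0.00000000e+00,
         1.00000000e+00]])}
```

View pics/c1.png

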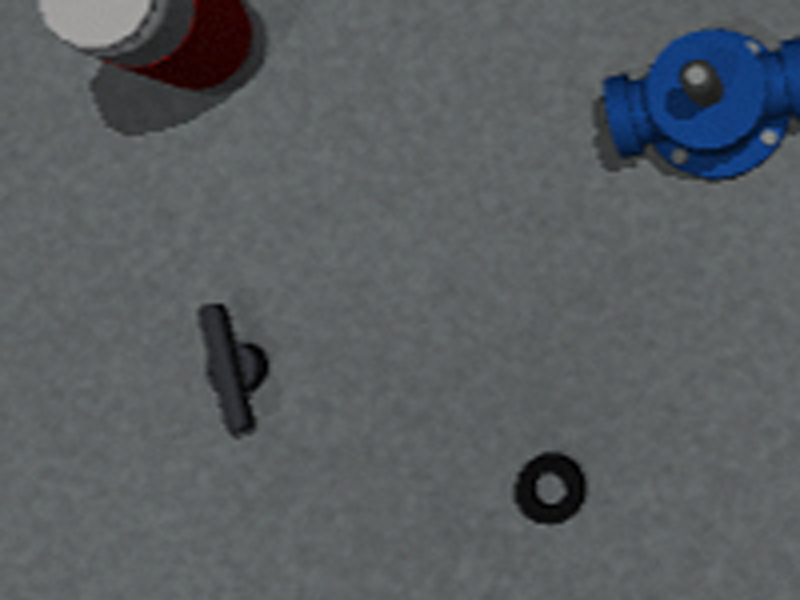

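View pics/c2.png

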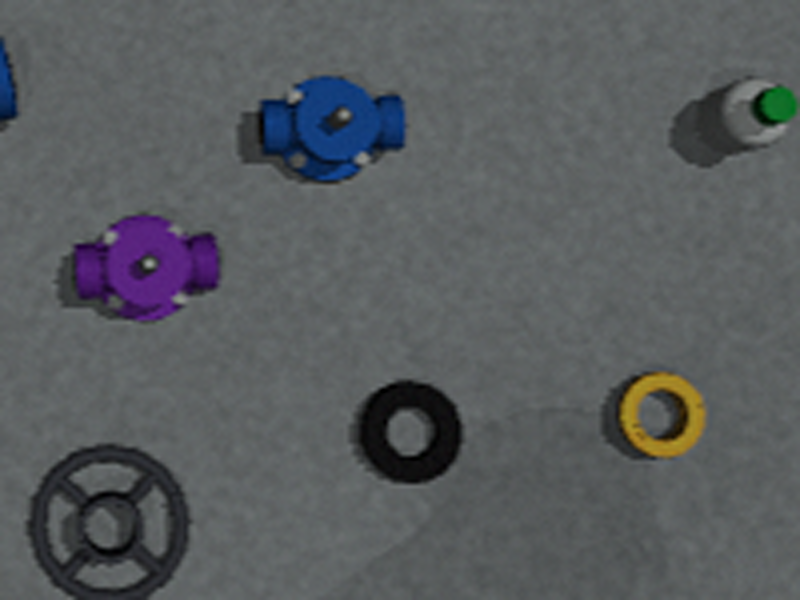

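Crop 1 shows the tip of the large spindle at (698,74), the small ring at (550,488) and the tee bar running from (212,305) to (241,433). Crop 2 shows the large ring at (411,431), the gland at (662,415) and the tip of the small spindle at (344,114). The world positions agree with the stated sizes and the reach, so I'll move above the large ring with the tool at yaw 0.

```bash
R='[[.51,.54,-.08],[0,0,-.144],1]'
python3 -m pendant '[[[0.51,0.54,-0.08],[0,0,-0.144],1],[[0.51,0.54,-0.08],[0,0,-0.144],1],[[0.51,0.54,-0.08],[0,0,-0.144],1],[[0.51,0.54,-0.08],[0,0,-0.144],1],[[0.51,0.54,-0.08],[0,0,-0.144],1],[[0.51,0.54,-0.08],[0,0,-0.144],1],[[0.51,0.54,-0.08],[0,0,-0.144],1],[[0.51,0.54,-0.08],[0,0,-0.144],1],[[0.51,0.54,-0.08],[0,0,-0.144],1],[[0.51,0.54,-0.08],[0,0,-0.144],1]]'
python3 -m pendant '[[[0.51,0.54,-0.08],[0,0,-0.144],1],[[0.51,0.54,-0.08],[0,0,-0.144],1],[[0.51,0.54,-0.08],[0,0,-0.144],1],[[0.51,0.54,-0.08],[0,0,-0.144],1],[[0.51,0.54,-0.08],[0,0,-0.144],1],[[0.51,0.54,-0.08],[0,0,-0.144],1],[[0.51,0.54,-0.08],[0,0,-0.144],1],[[0.51,0.54,-0.08],[0,0,-0.144],1],[[0.51,0.54,-0.08],[0,0,-0.144],1],[[0.51,0.54,-0.08],[0,0,-0.144],1]]'
python3 - <<'E'
from h import *
state();p,im=shot('wrist','pics/w1.png')
T=p['camera_from_world'];print(T.round(3), (-T[:3,:3].T@T[:3,3]).round(1))
for w in [(483,-169,14),(494,-296,18),(639,-124,68)]: print(w2p(p,w).round())
E
```

```text
time: 0.93
tool_pos: [331.5, -330.9, 219.3]
tcp_rot: [-3.141, 0.0, 0.172]
contact_force: [0.4, -1.0, 0.4]
grip_width: 91.6
finger_force: 0.0
time: 1.77
tool_pos: [484.4, -168.9, 195.3]
tcp_rot: [-3.141, 0.001, -0.001]
contact_force: [0.4, -0.9, 0.8]
grip_width: 91.8
finger_force: 0.0
t 1.77 [ 484.4 -168.9  195.3] [-3.141e+00  1.000e-03 -1.000e-03] w 91.8 F [ 0.4 -0.9  0.8] g 0.0
[[-0.00000e+00 -1.00000e+00 -0.00000e+00 -1.69344e+02]
 [-9.66000e-01  0.00000e+00  2.60000e-01  4.47281e+02]
 [-2.60000e-01  0.00000e+00 -9.66000e-01  4.68451e+02]
 [ 0.00000e+00  0.00000e+00  0.00000e+00  1.00000e+00]] [ 553.7 -169.5  335.9]
[283. 198.]
[416. 188.]
[218.  -3.]
```

View pics/w1.png

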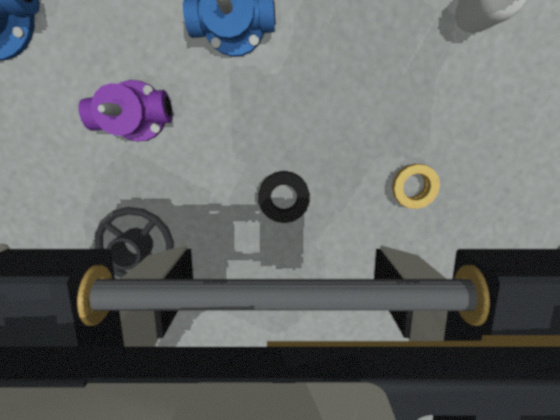

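The wrist view shows the large ring at (283,196), the gland top at (416,186), the small valve at (228,15) and the handwheel at (133,243). The prediction matched to within about 2 px. Next I'll refine the positions with a silhouette fit.

```bash
cat >> h.py <<'E'
def hullmask(p,x,y,cyl,shape=(420,560)):
    pts=[]
    a=np.linspace(0,2*np.pi,60)
    for r,z in cyl:
        pts+= [w2p(p,(x+r*np.cos(t),y+r*np.sin(t),z)) for t in a]
    h=cv2.convexHull(np.float32(pts)); return h
def fit(p,im,kind,x,y,cyl,n=6):
    hsv=cv2.cvtColor(im,cv2.COLOR_BGR2HSV)
    if kind=='black': m=(hsv[...,2]<50)
    elif kind=='brass': m=(hsv[...,1]>100)&(hsv[...,0]>12)&(hsv[...,0]<35)
    elif kind=='dark': m=(hsv[...,2]<75)
    u=w2p(p,(x,y,cyl[0][1]))
    cs,_=cv2.findContours(m.astype(np.uint8),cv2.RETR_EXTERNAL,cv2.CHAIN_APPROX_NONE)
    c=[c for c in cs if cv2.contourArea(c)>60]
    c=max(c,key=lambda c:cv2.pointPolygonTest(c,(float(u[0]),float(u[1])),True))
    M=cv2.moments(cv2.convexHull(c)); g=np.array([M['m10'],M['m01']])/M['m00']
    for _ in range(n):
        H=hullmask(p,x,y,cyl);N=cv2.moments(H);q=np.array([N['m10'],N['m01']])/N['m00']
        z=cyl[0][1]; d=p2w(p,g,z)-p2w(p,q,z); x+=d[0];y+=d[1]
    return (round(x,1),round(y,1)),g.round(1),'area',M['m00'],'model',round(N['m00'])
PL=[(26,14),(26,0)];PS=[(18,12),(18,0)];GL=[(22,18),(22,8),(18,0)];HWR=[(41,12),(41,4)]
E
python3 - <<'E'
from h import *
for n in('w1','top0'):
    p=load('pics/w1.npy') if n=='w1' else bot.camera_params('top');im=cv2.imread(f'pics/{n}.png')
    print(n,fit(p,im,'black',484,-170,PL),fit(p,im,'brass',494,-296,GL))
    if n!='w1': print(fit(p,im,'black',447,168,PS),fit(p,im,'dark',433,-17,HWR))
p=bot.camera_params('top')
a=p2w(p,(60+212/4,180+305/4),35);b=p2w(p,(60+241/4,180+433/4),35);print(a,b,(a+b)/2,np.linalg.norm(a-b),np.arctan2(*(a-b)[1::-1]))
E
```

```text
w1 ((np.float64(482.9), np.float64(-169.7)), array([283.4, 196.8]), 'area', 1961.0, 'model', 2259) ((np.float64(494.8), np.float64(-297.4)), array([415.5, 185.7]), 'area', 1552.0, 'model', 1800)
top0 ((np.float64(483.4), np.float64(-168.7)), array([361.8, 287.6]), 'area', 505.0, 'model', 534) ((np.float64(495.3), np.float64(-297.4)), array([424.8, 283.3]), 'area', 349.0, 'model', 396)
((np.float64(446.9), np.float64(170.0)), array([197.3, 301.7]), 'area', 231.0, 'model', 263) ((np.float64(432.9), np.float64(-14.7)), array([286.8, 310.9]), 'area', 1262.0, 'model', 1288)
[535.94318016 338.97827639  35.        ] [472.47001777 320.43017609  35.        ] [504.20659897 329.70422624  35.        ] 66.12771255697213 0.28430359041076725
```

```bash
python3 -m pendant '[[[-0.05,-0.02,-0.72],[0,0,0],1],[[0,0,-0.73],[0,0,0],1],[[0,0,-0.73],[0,0,0],1],[[0,0,-0.73],[0,0,0],1],[[0,0,-0.73],[0,0,0],1],[[0,0,-0.73],[0,0,0],1],[[0,0,-0.73],[0,0,0],1],[[0,0,-0.70],[0,0,0],1],[[0,0,0],[0,0,0],1],[[0,0,0],[0,0,0],-1]]'
python3 -m pendant '[[[0,0,0],[0,0,0],-1],[[0,0,0],[0,0,0],-1],[[0,0,0],[0,0,0],-1],[[0,0,0],[0,0,0],-1],[[0,0,0],[0,0,0],-1],[[0,0,0],[0,0,0],-1],[[0,0,0],[0,0,0],-1],[[0,0,0],[0,0,0],-1],[[0,0,0],[0,0,0],-1],[[0,0,0],[0,0,0],-1]]'
```

```text
time: 2.65
tool_pos: [481.8, -170.3, 21.2]
tcp_rot: [-3.14, 0.002, 0.0]
contact_force: [0.3, -0.0, -0.3]
grip_width: 88.4
finger_force: 0.0
time: 3.48
tool_pos: [482.6, -170.6, 22.2]
tcp_rot: [3.141, -0.0, 0.0]
contact_force: [-0.6, -0.4, 6.0]
grip_width: 50.6
finger_force: 30.0
```

```bash
python3 -m pendant '[[[0,0,0.9],[0,0,0],-1],[[0,0,0.9],[0,0,0],-1],[[0,0,0.9],[0,0,0],-1],[[0,0,0.9],[0,0,0],-1],[[0,0,0.9],[0,0,0],-1],[[0.19,0.87,0.17],[0,0,0],-1],[[0.19,0.87,0.17],[0,0,0],-1],[[0.19,0.87,0.17],[0,0,0],-1],[[0.19,0.87,0.17],[0,0,0],-1],[[0.19,0.87,0.17],[0,0,0],-1]]'
python3 -m pendant '[[[0.19,0.87,0],[0,0,0],-1],[[0.19,0.87,0],[0,0,0],-1],[[0.19,0.87,0],[0,0,0],-1],[[0.19,0.87,0],[0,0,0],-1],[[0.19,0.85,0],[0,0,0],-1],[[0,0,0],[0,0,0],-1],[[0,0,0],[0,0,0],-1],[[0,0,0],[0,0,0],-1],[[0,0,0],[0,0,0],-1],[[0,0,0],[0,0,0],-1]]'
python3 - <<'E'
from h import *
state();p,im=shot('wrist','pics/w2.png')
print(w2p(p,(645,89,110)),w2p(p,(645,89,60)))
cv2.imwrite('pics/w2c.png',cv2.resize(im[60:300,180:380],None,fx=2.5,fy=2.5,interpolation=cv2.INTER_CUBIC))
E
```

```text
time: 4.32
tool_pos: [510.9, -38.8, 182.3]
tcp_rot: [3.142, 0.0, -0.0]
contact_force: [0.7, 0.5, -0.9]
grip_width: 50.5
finger_force: 30.0
time: 5.15
tool_pos: [539.3, 88.8, 182.2]
tcp_rot: [3.141, 0.0, -0.001]
contact_force: [-0.6, -0.1, -0.1]
grip_width: 50.6
finger_force: 30.0
t 5.15 [539.3  88.8 182.2] [ 3.141e+00  0.000e+00 -1.000e-03] w 50.6 F [-0.6 -0.1 -0.1] g 30.0
[281.49025193  58.26159838] [281.78201602  71.08251622]
```

View pics/w2c.png

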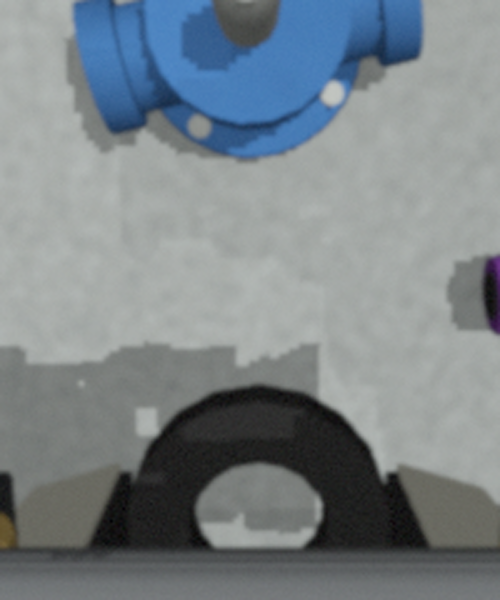

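```bash
python3 - <<'E'
from h import *
p=load('pics/w2.npy');im=cv2.imread('pics/w2.png')
tz=182.2;zb=tz-21.8
e=p2w(p,(180+258/2.5,60+386/2.5),zb);print('ring front',e,'centre x',e[0]-26)
L=p2w(p,(180+192/2.5,60+510/2.5),zb);R=p2w(p,(180+324/2.5,60+510/2.5),zb);T=p2w(p,(180+258/2.5,60+462/2.5),zb+14);T2=p2w(p,(180+258/2.5,60+462/2.5),zb)
print('hole L R',L,R,'hole front top/bot',T,T2)
hsv=cv2.cvtColor(im,cv2.COLOR_BGR2HSV)
blue=((hsv[...,0]>95)&(hsv[...,0]<125)&(hsv[...,1]>120)).astype(np.uint8)
print(cv2.connectedComponentsWithStats(blue)[2][:6])
cv2.imwrite('pics/w2d.png',cv2.resize(im[20:140,200:360],None,fx=4.5,fy=4.5,interpolation=cv2.INTER_CUBIC))
E
```

```text
ring front [564.65214875  88.09722992 160.4       ] centre x 538.6521487492305
hole L R [537.98750864 101.82233997 160.4       ] [537.96211781  74.40945261 160.4       ] hole front top/bot [553.73313461  88.11432232 174.4       ] [548.55810128  88.10864772 160.4       ]
[[     0      0    560    420 223547]
 [   210     21    138    102   8369]
 [   488     53     72     65   3270]
 [   499     83      1      1      1]
 [   496     88      1      1      1]
 [   224    268      1      1      1]]
```

View pics/w2d.png

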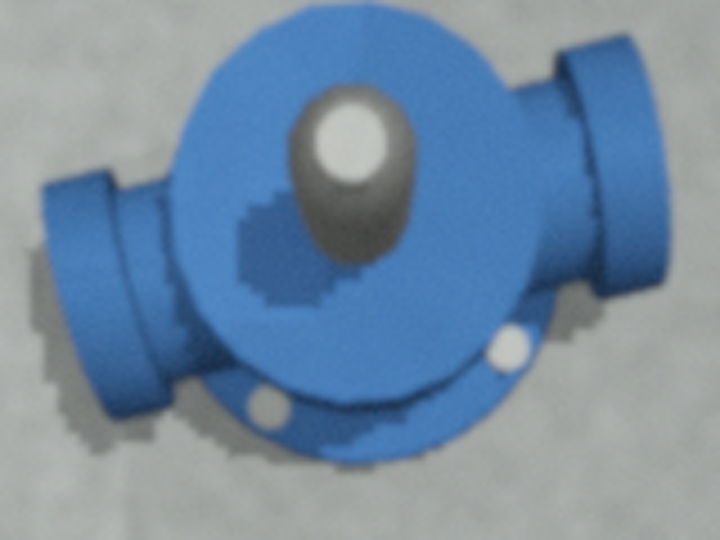

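The tip of the large spindle is at full-image (278.0,51.6) and the seat centre is near (280,65). The ring is held centred on the tool.

```bash
python3 - <<'E'
from h import *
p=load('pics/w2.npy')
print(p2w(p,(278,51.6),110),p2w(p,(280,65.1),60))
for u,v in((172,203),(548,203),(360,3),(360,403)): print(p2w(p,(200+u/4.5,20+v/4.5),60).round(1))
q=bot.camera_params('top');print(p2w(q,(60+698/4,180+74/4),110))
E
```

```text
[648.55057066  91.01121504 110.        ] [649.01135708  90.27767334  60.        ]
[649.  120.4  60. ]
[649.   60.2  60. ]
[677.8  90.2  60. ]
[618.4  90.4  60. ]
[648.61503064  89.7354877  110.        ]
```

```bash
python3 -m pendant '[[[0.7,0.07,0],[0,0,0],-1],[[0.7,0,0],[0,0,0],-1],[[0.7,0,0],[0,0,0],-1],[[0.7,0,0],[0,0,0],-1],[[0.7,0,0],[0,0,0],-1],[[0.16,0,0],[0,0,0],-1],[[0,0,-0.5],[0,0,0],-1],[[0,0,-0.5],[0,0,0],-1],[[0,0,-0.5],[0,0,0],-1],[[0,0,-0.5],[0,0,0],-1]]'
python3 -m pendant '[[[0,0,-0.3],[0,0,0],-1],[[0,0,-0.3],[0,0,0],-1],[[0,0,-0.3],[0,0,0],-1],[[0,0,-0.2],[0,0,0],-1],[[0,0,-0.2],[0,0,0],-1],[[0,0,0],[0,0,0],-1],[[0,0,0],[0,0,0],-1],[[0,0,0],[0,0,0],-1],[[0,0,0],[0,0,0],-1],[[0,0,0],[0,0,0],-1]]'
```

```text
time: 6.03
tool_pos: [648.5, 91.4, 121.6]
tcp_rot: [3.141, 0.001, -0.001]
contact_force: [-0.9, -0.2, -0.5]
grip_width: 50.4
finger_force: 30.0
time: 6.87
tool_pos: [649.4, 92.0, 83.6]
tcp_rot: [3.142, -0.001, 0.0]
contact_force: [0.3, 0.3, -0.4]
grip_width: 50.6
finger_force: 30.0
```

```bash
python3 -m pendant '[[[0,0,0],[0,0,0],1],[[0,0,0],[0,0,0],1],[[0,0,0],[0,0,0],1],[[0,0,0],[0,0,0],1],[[0,0,0],[0,0,0],1],[[0,0,0.6],[0,0,0],1],[[0,0,0.65],[0,0,0],1],[[0,0,0.65],[0,0,0],1],[[0,0,0.65],[0,0,0],1],[[0,0,0.65],[0,0,0],1]]'
python3 -m pendant '[[[-0.32,-0.81,0],[0,0,0],1],[[-0.32,-0.81,0],[0,0,0],1],[[-0.32,-0.81,0],[0,0,0],1],[[-0.32,-0.81,0],[0,0,0],1],[[-0.32,-0.81,0],[0,0,0],1],[[-0.32,-0.81,0],[0,0,0],1],[[-0.32,-0.81,0],[0,0,0],1],[[-0.32,-0.81,0],[0,0,0],1],[[-0.32,-0.81,0],[0,0,0],1],[[-0.32,-0.81,0],[0,0,0],1]]'
python3 -m pendant '[[[-0.32,-0.81,0],[0,0,0],1],[[-0.32,-0.81,0],[0,0,0],1],[[-0.32,-0.81,0],[0,0,0],1],[[-0.32,-0.81,0],[0,0,0],1],[[-0.32,-0.81,0],[0,0,0],1],[[-0.32,-0.81,0],[0,0,0],1],[[0,0,0],[0,0,0],1],[[0,0,0],[0,0,0],1],[[0,0,0],[0,0,0],1],[[0,0,0],[0,0,0],1]]'
python3 - <<'E'
from h import *
state();p,im=shot('wrist','pics/w3.png');print(fit(p,im,'brass',495,-297,GL))
E
```

```text
time: 7.7
tool_pos: [649.2, 91.9, 180.2]
tcp_rot: [3.142, 0.0, 0.0]
contact_force: [0.2, -0.1, 0.4]
grip_width: 91.7
finger_force: 0.0
time: 8.53
tool_pos: [552.7, -152.1, 179.4]
tcp_rot: [3.141, -0.0, 0.0]
contact_force: [0.1, -0.6, -0.1]
grip_width: 91.8
finger_force: 0.0
time: 9.37
tool_pos: [496.0, -295.9, 179.3]
tcp_rot: [-3.141, -0.0, 0.001]
contact_force: [0.6, -0.7, -0.0]
grip_width: 92.0
finger_force: 0.0
t 9.37 [ 496.  -295.9  179.3] [-3.141e+00 -0.000e+00  1.000e-03] w 92.0 F [ 0.6 -0.7 -0. ] g 0.0
((np.float64(494.9), np.float64(-297.4)), array([284.1, 201.4]), 'area', 1634.0, 'model', 1822)
```

```bash
python3 -m pendant '[[[-0.04,-0.05,-0.7],[0,0,0],1],[[0,0,-0.7],[0,0,0],1],[[0,0,-0.7],[0,0,0],1],[[0,0,-0.7],[0,0,0],1],[[0,0,-0.7],[0,0,0],1],[[0,0,-0.7],[0,0,0],1],[[0,0,-0.7],[0,0,0],1],[[0,0,-0.27],[0,0,0],1],[[0,0,0],[0,0,0],1],[[0,0,0],[0,0,0],-1]]'
python3 -m pendant '[[[0,0,0],[0,0,0],-1],[[0,0,0],[0,0,0],-1],[[0,0,0],[0,0,0],-1],[[0,0,0],[0,0,0],-1],[[0,0,0],[0,0,0],-1],[[0,0,0],[0,0,0],-1],[[0,0,0],[0,0,0],-1],[[0,0,0],[0,0,0],-1],[[0,0,0],[0,0,0],-1],[[0,0,0],[0,0,0],-1]]'
python3 -m pendant '[[[0,0,0.9],[0,0,0],-1],[[0,0,0.9],[0,0,0],-1],[[0,0,0.9],[0,0,0],-1],[[0,0,0.9],[0,0,0],-1],[[0,0,0.9],[0,0,0],-1],[[0,0,0.77],[0,0,0],-1],[[0.09,0.81,0],[0,0,0],-1],[[0.09,0.81,0],[0,0,0],-1],[[0.09,0.81,0],[0,0,0],-1],[[0.09,0.81,0],[0,0,0],-1]]'
python3 -m pendant '[[[0.09,0.81,0],[0,0,0],-1],[[0.09,0.81,0],[0,0,0],-1],[[0.09,0.81,0],[0,0,0],-1],[[0.09,0.81,0],[0,0,0],-1],[[0.09,0.81,0],[0,0,0],-1],[[0.09,0.81,0],[0,0,0],-1],[[0.09,0.81,0],[0,0,0],-1],[[0.09,0.81,0],[0,0,0],-1],[[0.09,0.81,0],[0,0,0],-1],[[0.09,0.81,0],[0,0,0],-1]]'
python3 -m pendant '[[[0.09,0.81,0],[0,0,0],-1],[[0.09,0.81,0],[0,0,0],-1],[[0,0,0],[0,0,0],-1],[[0,0,0],[0,0,0],-1],[[0,0,0],[0,0,0],-1],[[0,0,0],[0,0,0],-1],[[0,0,0],[0,0,0],-1],[[0,0,0],[0,0,0],-1],[[0,0,0],[0,0,0],-1],[[0,0,0],[0,0,0],-1]]'
python3 - <<'E'
from h import *
state();p,im=shot('wrist','pics/w4.png')
cv2.imwrite('pics/w4c.png',cv2.resize(im[10:290,190:370],None,fx=2.14,fy=2.14,interpolation=cv2.INTER_CUBIC))
E
```

```text
time: 10.25
tool_pos: [494.9, -298.0, 24.5]
tcp_rot: [3.141, -0.0, 0.001]
contact_force: [0.0, -0.7, 0.0]
grip_width: 88.4
finger_force: 0.0
time: 11.08
tool_pos: [494.5, -298.3, 24.3]
tcp_rot: [3.142, -0.0, 0.0]
contact_force: [-0.1, 1.4, 3.8]
grip_width: 42.7
finger_force: 30.0
time: 11.92
tool_pos: [505.0, -200.2, 181.9]
tcp_rot: [-3.141, 0.001, -0.0]
contact_force: [0.5, -0.3, -1.8]
grip_width: 43.0
finger_force: 30.0
time: 12.75
tool_pos: [532.0, 43.0, 181.8]
tcp_rot: [3.141, 0.001, 0.0]
contact_force: [0.6, -0.9, -0.7]
grip_width: 42.7
finger_force: 30.0
time: 13.58
tool_pos: [537.7, 90.0, 182.3]
tcp_rot: [3.142, -0.0, -0.001]
contact_force: [-0.5, 0.2, -1.7]
grip_width: 42.2
finger_force: 30.0
t 13.58 [537.7  90.  182.3] [ 3.142e+00 -0.000e+00 -1.000e-03] w 42.2 F [-0.5  0.2 -1.7] g 30.0
```

View pics/w4c.png

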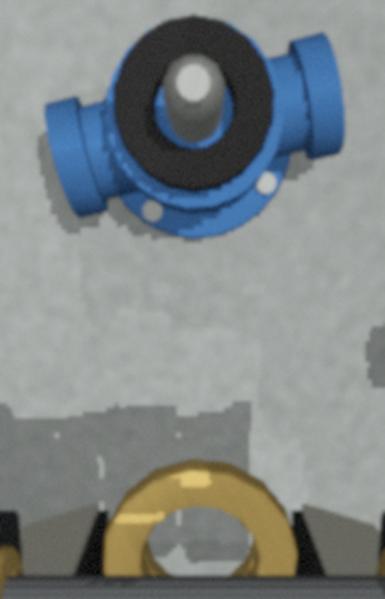

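The packing ring is flat on the seat around the spindle. The gland is held level, with its front edge at crop (199,460).

```bash
python3 - <<'E'
from h import *
p=load('pics/w4.npy');s=2.14
e=p2w(p,(190+200/s,10+460/s),165.9);print('gland',e[0]-22,e[1], 'tip',p2w(p,(190+194/s,10+82/s),110))
im=cv2.imread('pics/w4.png'); print(fit(p,im,'black',648.5,90.5,[(26,74),(26,60)]))
E
```

```text
gland 537.1635729060804 89.25215856730378 tip [648.68760407  90.82524376 110.        ]
((np.float64(649.1), np.float64(91.5)), array([280.1,  58.2]), 'area', 4366.0, 'model', 5036)
```

```bash
python3 -m pendant '[[[0.7,0.05,0],[0,0,0],-1],[[0.7,0,0],[0,0,0],-1],[[0.7,0,0],[0,0,0],-1],[[0.7,0,0],[0,0,0],-1],[[0.7,0,0],[0,0,0],-1],[[0.21,0,0],[0,0,0],-1],[[0,0,-0.5],[0,0,0],-1],[[0,0,-0.5],[0,0,0],-1],[[0,0,-0.4],[0,0,0],-1],[[0,0,-0.4],[0,0,0],-1]]'
python3 -m pendant '[[[0,0,-0.3],[0,0,0],-1],[[0,0,-0.3],[0,0,0],-1],[[0,0,-0.2],[0,0,0],-1],[[0,0,-0.16],[0,0,0],-1],[[0,0,0],[0,0,0],-1],[[0,0,0],[0,0,0],-1],[[0,0,0],[0,0,0],-1],[[0,0,0],[0,0,0],-1],[[0,0,0],[0,0,0],-1],[[0,0,0],[0,0,0],-1]]'
```

```text
time: 14.47
tool_pos: [648.3, 91.9, 127.3]
tcp_rot: [3.141, 0.001, 0.0]
contact_force: [0.9, 0.3, -1.0]
grip_width: 42.8
finger_force: 30.0
time: 15.3
tool_pos: [649.1, 91.9, 99.7]
tcp_rot: [3.142, -0.0, 0.0]
contact_force: [0.3, -0.8, -2.1]
grip_width: 42.7
finger_force: 30.0
```

```bash
python3 -m pendant '[[[0,0,0],[0,0,0],1],[[0,0,0],[0,0,0],1],[[0,0,0],[0,0,0],1],[[0,0,0],[0,0,0],1],[[0,0,0],[0,0,0],1],[[0,0,0.6],[0,0,0],1],[[0,0,0.6],[0,0,0],1],[[0,0,0.6],[0,0,0],1],[[0,0,0.6],[0,0,0],1],[[0,0,0.6],[0,0,0],1]]'
python3 -m pendant '[[[-0.71,-0.36,0],[0,0,0],1],[[-0.71,-0.36,0],[0,0,0],1],[[-0.71,-0.36,0],[0,0,0],1],[[-0.71,-0.36,0],[0,0,0],1],[[-0.71,-0.36,0],[0,0,0],1],[[-0.71,-0.36,0],[0,0,0],1],[[-0.71,-0.36,0],[0,0,0],1],[[-0.71,-0.36,0],[0,0,0],1],[[-0.71,-0.36,0],[0,0,0],1],[[-0.71,-0.36,0],[0,0,0],1]]'
python3 -m pendant '[[[0,0,0],[0,0,0],1],[[0,0,0],[0,0,0],1],[[0,0,0],[0,0,0],1],[[0,0,0],[0,0,0],1],[[0,0,0],[0,0,0],1],[[0,0,0],[0,0,0],1],[[0,0,0],[0,0,0],1],[[0,0,0],[0,0,0],1],[[0,0,0],[0,0,0],1],[[0,0,0],[0,0,0],1]]'
python3 - <<'E'
from h import *
state();p,im=shot('wrist','pics/w5.png')
print(fit(p,im,'dark',433,-16,HWR))
print(w2p(p,(433,-16,34)))
cv2.imwrite('pics/w5c.png',cv2.resize(im[130:280,180:380],None,fx=3.5,fy=3.5,interpolation=cv2.INTER_CUBIC))
E
```

```text
time: 16.13
tool_pos: [648.9, 92.0, 190.4]
tcp_rot: [3.142, -0.0, 0.0]
contact_force: [0.2, 1.0, -0.0]
grip_width: 91.8
finger_force: 0.0
time: 16.97
tool_pos: [434.9, -16.4, 189.6]
tcp_rot: [3.141, -0.001, 0.0]
contact_force: [0.7, 0.0, -0.0]
grip_width: 91.6
finger_force: 0.0
time: 17.8
tool_pos: [436.0, -16.0, 189.4]
tcp_rot: [3.142, 0.0, 0.0]
contact_force: [-0.2, -0.6, -0.0]
grip_width: 91.6
finger_force: 0.0
t 17.80 [436.  -16.  189.4] [3.142 0.    0.   ] w 91.6 F [-0.2 -0.6 -0. ] g 0.0
((np.float64(424.8), np.float64(-17.6)), array([284.1, 207.1]), 'area', 3544.5, 'model', 5478)
[282.41126441 206.05547684]
```

View pics/w5c.png

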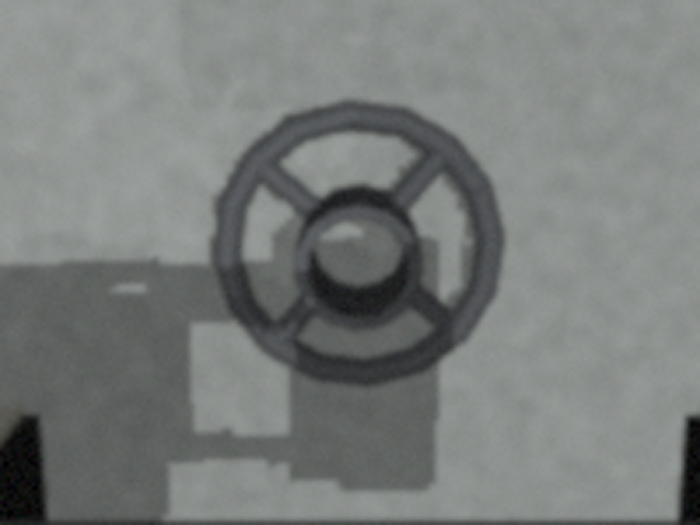

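The rim centre is at full-image (282.4,199.3) and the hub top centre is at (282.1,206.3).

```bash
python3 - <<'E'
from h import *
p=load('pics/w5.npy')
print(p2w(p,(282.4,199.3),9),p2w(p,(282.1,206.3),34))
for v in(101,384): print(p2w(p,(282.4,130+v/3.5),9))
H=hullmask(p,433,-16,HWR);M=cv2.moments(H);print(M['m10']/M['m00'],M['m01']/M['m00'],H[:,0,1].min(),H[:,0,1].max(),H[:,0,0].min(),H[:,0,0].max())
E
```

```text
[433.66940985 -15.94371508   9.        ] [432.77258056 -15.71900289  34.        ]
[472.73785114 -15.93381142   9.        ]
[392.06101261 -15.9542626    9.        ]
282.4540431347689 198.99255632585317 156.99475 240.72174 240.02261 324.88202
```

```bash
python3 -m pendant '[[[-0.1,0,-0.7],[0,0,0],1],[[0,0,-0.7],[0,0,0],1],[[0,0,-0.7],[0,0,0],1],[[0,0,-0.7],[0,0,0],1],[[0,0,-0.7],[0,0,0],1],[[0,0,-0.7],[0,0,0],1],[[0,0,-0.7],[0,0,0],1],[[0,0,-0.3],[0,0,0],1],[[0,0,0],[0,0,0],1],[[0,0,0],[0,0,0],-1]]'
python3 -m pendant '[[[0,0,0],[0,0,0],-1],[[0,0,0],[0,0,0],-1],[[0,0,0],[0,0,0],-1],[[0,0,0],[0,0,0],-1],[[0,0,0],[0,0,0],-1],[[0,0,0],[0,0,0],-1],[[0,0,0],[0,0,0],-1],[[0,0,0],[0,0,0],-1],[[0,0,0],[0,0,0],-1],[[0,0,0],[0,0,0],-1]]'
python3 -m pendant '[[[0,0,0.6],[0,0,0],-1],[[0,0,0.6],[0,0,0],-1],[[0,0,0.8],[0,0,0],-1],[[0,0,0.8],[0,0,0],-1],[[0,0,0.8],[0,0,0],-1],[[0,0,0.8],[0,0,0],-1],[[0,0,0.8],[0,0,0],-1],[[0.5,0.5,0],[0,0,0],-1],[[0.5,0.5,0],[0,0,0],-1],[[0.5,0.5,0],[0,0,0],-1]]'
python3 -m pendant '[[[0.5,0.5,0],[0,0,0],-1],[[0.5,0.5,0],[0,0,0],-1],[[0.5,0.5,0],[0,0,0],-1],[[0.5,0.53,0],[0,0,0],-1],[[0,0,0],[0,0,0],-1],[[0,0,0],[0,0,0],-1],[[0,0,0],[0,0,0],-1],[[0,0,0],[0,0,0],-1],[[0,0,0],[0,0,0],-1],[[0,0,0],[0,0,0],-1]]'
python3 - <<'E'
from h import *
state();p,im=shot('wrist','pics/w6.png')
cv2.imwrite('pics/w6c.png',cv2.resize(im[10:290,180:390],None,fx=2.14,fy=2.14,interpolation=cv2.INTER_CUBIC))
E
```

```text
time: 18.68
tool_pos: [433.1, -16.1, 33.6]
tcp_rot: [-3.142, 0.001, 0.0]
contact_force: [0.9, -0.1, 0.6]
grip_width: 88.3
finger_force: 0.0
time: 19.52
tool_pos: [433.0, -16.0, 33.5]
tcp_rot: [3.142, 0.0, 0.0]
contact_force: [-0.6, 0.7, 0.8]
grip_width: 32.6
finger_force: 30.0
time: 20.35
tool_pos: [478.2, 29.4, 189.7]
tcp_rot: [3.141, -0.0, -0.001]
contact_force: [1.0, -1.4, -2.5]
grip_width: 32.4
finger_force: 30.0
time: 21.18
tool_pos: [537.6, 89.3, 189.5]
tcp_rot: [3.141, 0.0, -0.001]
contact_force: [1.1, 0.9, -2.2]
grip_width: 32.6
finger_force: 30.0
t 21.18 [537.6  89.3 189.5] [ 3.141e+00  0.000e+00 -1.000e-03] w 32.6 F [ 1.1  0.9 -2.2] g 30.0
```

View pics/w6c.png

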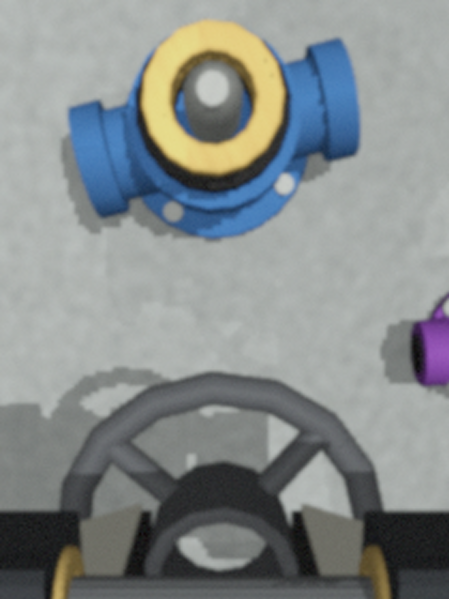

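The gland sits flat and concentric on the packing ring. The handwheel is held level, with its rim front at crop (222,372).

```bash
python3 - <<'E'
from h import *
p=load('pics/w6.npy');s=2.14
e=p2w(p,(180+221/s,10+372/s),160);print('hw',e[0]-41,e[1],'tip',p2w(p,(180+212/s,10+88/s),110))
im=cv2.imread('pics/w6.png'); print(fit(p,im,'brass',648.5,90.5,[(22,92),(22,82)]))
E
```

```text
hw 536.0000065263392 88.6063755343439 tip [648.51195587  91.08593993 110.        ]
((np.float64(648.6), np.float64(91.3)), array([279.1,  56.1]), 'area', 3781.0, 'model', 3967)
```

```bash
python3 -m pendant '[[[0.7,0.08,0],[0,0,0],-1],[[0.7,0,0],[0,0,0],-1],[[0.7,0,0],[0,0,0],-1],[[0.7,0,0],[0,0,0],-1],[[0.7,0,0],[0,0,0],-1],[[0.22,0,0],[0,0,0],-1],[[0,0,0],[0,0,0],-1],[[0,0,-0.4],[0,0,0],-1],[[0,0,-0.4],[0,0,0],-1],[[0,0,-0.4],[0,0,0],-1]]'
python3 -m pendant '[[[0,0,-0.3],[0,0,0],-1],[[0,0,-0.3],[0,0,0],-1],[[0,0,-0.2],[0,0,0],-1],[[0,0,-0.1],[0,0,0],-1],[[0,0,0],[0,0,0],-1],[[0,0,0],[0,0,0],-1],[[0,0,0],[0,0,0],-1],[[0,0,0],[0,0,0],-1],[[0,0,0],[0,0,0],-1],[[0,0,0],[0,0,0],-1]]'
```

```text
time: 22.07
tool_pos: [648.4, 92.3, 153.2]
tcp_rot: [3.142, 0.001, 0.0]
contact_force: [0.7, -0.5, -2.1]
grip_width: 32.7
finger_force: 30.0
time: 22.9
tool_pos: [649.7, 92.3, 126.7]
tcp_rot: [3.141, -0.0, 0.0]
contact_force: [-0.7, -0.8, -2.5]
grip_width: 32.7
finger_force: 30.0
```

```bash
python3 -m pendant '[[[0,0,0],[0,0,0],1],[[0,0,0],[0,0,0],1],[[0,0,0],[0,0,0],1],[[0,0,0],[0,0,0],1],[[0,0,0],[0,0,0],1],[[0,0,0],[0,0,0],1],[[0,0,0.5],[0,0,0],1],[[0,0,0.5],[0,0,0],1],[[0,0,0.5],[0,0,0],1],[[0,0,0.5],[0,0,0],1]]'
python3 -m pendant '[[[-0.68,0.26,0],[0,0,0],1],[[-0.68,0.26,0],[0,0,0],1],[[-0.68,0.26,0],[0,0,0],1],[[-0.68,0.26,0],[0,0,0],1],[[-0.68,0.26,0],[0,0,0],1],[[-0.68,0.26,0],[0,0,0],1],[[-0.68,0.26,0],[0,0,0],1],[[-0.68,0.26,0],[0,0,0],1],[[-0.64,0.26,0],[0,0,0],1],[[0,0.26,0],[0,0,0],1]]'
python3 -m pendant '[[[0,0,0],[0,0,0],1],[[0,0,0],[0,0,0],1],[[0,0,0],[0,0,0],1],[[0,0,0],[0,0,0],1],[[0,0,0],[0,0,0],1],[[0,0,0],[0,0,0],1],[[0,0,0],[0,0,0],1],[[0,0,0],[0,0,0],1],[[0,0,0],[0,0,0],1],[[0,0,0],[0,0,0],1]]'
python3 - <<'E'
from h import *
state();p,im=shot('wrist','pics/w7.png');print(fit(p,im,'black',447,170,PS))
E
```

```text
time: 23.73
tool_pos: [649.5, 92.3, 187.1]
tcp_rot: [3.141, 0.0, 0.0]
contact_force: [0.8, -0.2, -0.5]
grip_width: 90.7
finger_force: 0.0
time: 24.57
tool_pos: [464.0, 170.7, 186.6]
tcp_rot: [3.141, 0.002, 0.001]
contact_force: [0.4, 0.7, 0.0]
grip_width: 91.7
finger_force: 0.0
time: 25.4
tool_pos: [467.2, 170.3, 186.5]
tcp_rot: [3.142, -0.0, 0.0]
contact_force: [0.6, -0.1, 0.1]
grip_width: 91.4
finger_force: 0.0
t 25.40 [467.2 170.3 186.5] [ 3.142 -0.     0.   ] w 91.4 F [ 0.6 -0.1  0.1] g 0.0
((np.float64(447.0), np.float64(169.9)), array([282.8, 217.1]), 'area', 936.5, 'model', 1125)
```

```bash
python3 -m pendant '[[[-0.67,-0.01,0],[0,0,0],1],[[0,0,-0.75],[0,0,0],1],[[0,0,-0.75],[0,0,0],1],[[0,0,-0.75],[0,0,0],1],[[0,0,-0.75],[0,0,0],1],[[0,0,-0.75],[0,0,0],1],[[0,0,-0.75],[0,0,0],1],[[0,0,-0.73],[0,0,0],1],[[0,0,-0.3],[0,0,0],1],[[0,0,0],[0,0,0],1]]'
python3 -m pendant '[[[0,0,0],[0,0,0],-1],[[0,0,0],[0,0,0],-1],[[0,0,0],[0,0,0],-1],[[0,0,0],[0,0,0],-1],[[0,0,0],[0,0,0],-1],[[0,0,0],[0,0,0],-1],[[0,0,0],[0,0,0],-1],[[0,0,0],[0,0,0],-1],[[0,0,0],[0,0,0],-1],[[0,0,0],[0,0,0],-1]]'
python3 -m pendant '[[[0,0,0.8],[0,0,0],-1],[[0,0,0.8],[0,0,0],-1],[[0,0,0.8],[0,0,0],-1],[[0,0,0.8],[0,0,0],-1],[[0,0,0.8],[0,0,0],-1],[[0,0,0.8],[0,0,0],-1],[[0,0,0.7],[0,0,0],-1],[[0.2,-0.7,0],[0,0,0],-1],[[0.2,-0.7,0],[0,0,0],-1],[[0.2,-0.7,0],[0,0,0],-1]]'
python3 -m pendant '[[[0.2,-0.7,0],[0,0,0],-1],[[0.2,-0.7,0],[0,0,0],-1],[[0.2,-0.7,0],[0,0,0],-1],[[0.2,-0.7,0],[0,0,0],-1],[[0.2,-0.7,0],[0,0,0],-1],[[0.2,-0.7,0],[0,0,0],-1],[[0.2,-0.7,0],[0,0,0],-1],[[0.2,-0.7,0],[0,0,0],-1],[[0.2,-0.7,0],[0,0,0],-1],[[0.2,-0.7,0],[0,0,0],-1]]'
python3 -m pendant '[[[0.2,-0.7,0],[0,0,0],-1],[[0,0,0],[0,0,0],-1],[[0,0,0],[0,0,0],-1],[[0,0,0],[0,0,0],-1],[[0,0,0],[0,0,0],-1],[[0,0,0],[0,0,0],-1],[[0,0,0],[0,0,0],-1],[[0,0,0],[0,0,0],-1],[[0,0,0],[0,0,0],-1],[[0,0,0],[0,0,0],-1]]'
python3 - <<'E'
from h import *
state();p,im=shot('wrist','pics/w8.png')
cv2.imwrite('pics/w8c.png',cv2.resize(im[30:290,180:380],None,fx=2.3,fy=2.3,interpolation=cv2.INTER_CUBIC))
E
```

```text
time: 26.28
tool_pos: [446.0, 169.7, 18.9]
tcp_rot: [3.141, 0.004, 0.0]
contact_force: [-1.3, 0.2, -0.2]
grip_width: 91.9
finger_force: 0.0
time: 27.12
tool_pos: [447.1, 170.0, 20.6]
tcp_rot: [3.141, 0.0, 0.0]
contact_force: [-0.2, 0.2, 1.4]
grip_width: 35.2
finger_force: 30.0
time: 27.95
tool_pos: [465.2, 106.5, 186.0]
tcp_rot: [3.142, -0.001, 0.001]
contact_force: [-0.3, -0.1, -0.9]
grip_width: 34.9
finger_force: 30.0
time: 28.78
tool_pos: [525.1, -104.1, 185.3]
tcp_rot: [-3.141, 0.0, 0.0]
contact_force: [-0.2, -0.3, -0.5]
grip_width: 35.1
finger_force: 30.0
time: 29.62
tool_pos: [531.1, -123.8, 185.6]
tcp_rot: [3.141, -0.0, 0.001]
contact_force: [0.2, 0.6, -0.3]
grip_width: 34.9
finger_force: 30.0
t 29.62 [ 531.1 -123.8  185.6] [ 3.141e+00 -0.000e+00  1.000e-03] w 34.9 F [ 0.2  0.6 -0.3] g 30.0
```

View pics/w8c.png

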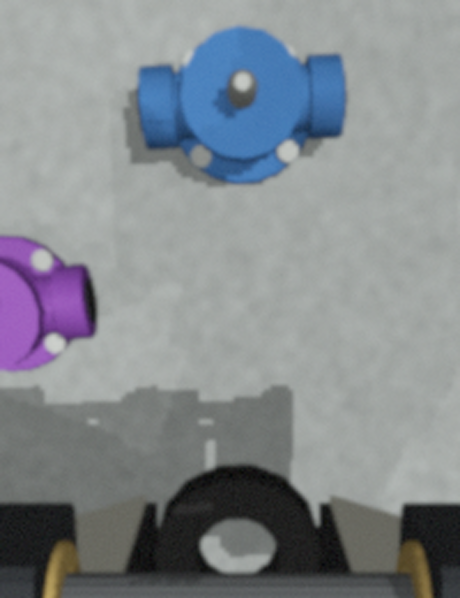

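The tip of the small spindle is at crop (243,82), the seat spans crop x 180–311 and y 26–159, and the held ring's front edge is at (240,465).

```bash
python3 - <<'E'
from h import *
p=load('pics/w8.npy');s=2.3
f=lambda u,v,z:p2w(p,(180+u/s,30+v/s),z).round(1)
print('tip',f(243,82,68),'seat',f(245.5,92.5,44),f(180,92.5,44),f(311,92.5,44),f(245.5,26,44),f(245.5,159,44))
print('ring',f(240,465,165.1)-[18,0,0],f(158,548,165)[1],f(318,548,165)[1])
q=bot.camera_params('top');print(p2w(q,(260+344/4,180+114/4),68))
E
```

```text
tip [ 639.7 -126.2   68. ] seat [ 640.1 -127.2   44. ] [ 640.1 -105.1   44. ] [ 640.1 -149.3   44. ] [ 660.6 -127.1   44. ] [ 618.8 -127.3   44. ]
ring [ 529.5 -125.1  165.1] -106.7 -142.6
[ 639.7259564  -126.17938758   68.        ]
```

```bash
python3 -m pendant '[[[0.7,-0.06,0],[0,0,0],-1],[[0.7,0,0],[0,0,0],-1],[[0.7,0,0],[0,0,0],-1],[[0.7,0,0],[0,0,0],-1],[[0.7,0,0],[0,0,0],-1],[[0.14,0,-0.4],[0,0,0],-1],[[0,0,-0.6],[0,0,0],-1],[[0,0,-0.6],[0,0,0],-1],[[0,0,-0.6],[0,0,0],-1],[[0,0,-0.5],[0,0,0],-1]]'
python3 -m pendant '[[[0,0,-0.3],[0,0,0],-1],[[0,0,-0.3],[0,0,0],-1],[[0,0,-0.3],[0,0,0],-1],[[0,0,-0.2],[0,0,0],-1],[[0,0,-0.19],[0,0,0],-1],[[0,0,0],[0,0,0],-1],[[0,0,0],[0,0,0],-1],[[0,0,0],[0,0,0],-1],[[0,0,0],[0,0,0],-1],[[0,0,0],[0,0,0],-1]]'
```

```text
time: 30.5
tool_pos: [638.8, -125.6, 102.2]
tcp_rot: [-3.141, 0.003, 0.0]
contact_force: [-0.4, 0.4, -0.4]
grip_width: 34.9
finger_force: 30.0
time: 31.33
tool_pos: [640.5, -125.9, 66.3]
tcp_rot: [3.141, -0.001, 0.0]
contact_force: [0.1, 0.1, -0.4]
grip_width: 35.0
finger_force: 30.0
```

```bash
python3 -m pendant '[[[0,0,0],[0,0,0],1],[[0,0,0],[0,0,0],1],[[0,0,0],[0,0,0],1],[[0,0,0],[0,0,0],1],[[0,0,0],[0,0,0],1],[[0,0,0.8],[0,0,0],1],[[0,0,0.8],[0,0,0],1],[[0,0,0.8],[0,0,0],1],[[0,0,0.8],[0,0,0],1],[[0,0,0.8],[0,0,0],1]]'
python3 -m pendant '[[[-0.23,0.76,0],[0,0,0.12],1],[[-0.23,0.76,0],[0,0,0.12],1],[[-0.23,0.76,0],[0,0,0.12],1],[[-0.23,0.76,0],[0,0,0.12],1],[[-0.23,0.76,0],[0,0,0.12],1],[[-0.23,0.76,0],[0,0,0.12],1],[[-0.23,0.76,0],[0,0,0.12],1],[[-0.23,0.76,0],[0,0,0.12],1],[[-0.23,0.76,0],[0,0,0.12],1],[[-0.23,0.76,0],[0,0,0.12],1]]'
python3 -m pendant '[[[-0.23,0.76,0],[0,0,0.12],1],[[-0.23,0.76,0],[0,0,0.12],1],[[-0.23,0.76,0],[0,0,0.12],1],[[-0.23,0.76,0],[0,0,0.12],1],[[-0.23,0.76,0],[0,0,0.12],1],[[-0.23,0.76,0],[0,0,0.12],1],[[-0.23,0.76,0],[0,0,0.12],1],[[-0.23,0.76,0],[0,0,0.12],1],[[-0.23,0.76,0],[0,0,0.12],1],[[-0.18,0.76,0],[0,0,0.09],1]]'
python3 -m pendant '[[[0,0,0],[0,0,0],1],[[0,0,0],[0,0,0],1],[[0,0,0],[0,0,0],1],[[0,0,0],[0,0,0],1],[[0,0,0],[0,0,0],1],[[0,0,0],[0,0,0],1],[[0,0,0],[0,0,0],1],[[0,0,0],[0,0,0],1],[[0,0,0],[0,0,0],1],[[0,0,0],[0,0,0],1]]'
python3 - <<'E'
from h import *
state();p,im=shot('wrist','pics/w9.png')
print(w2p(p,(504,330,35)))
cv2.imwrite('pics/w9c.png',cv2.resize(im[130:280,200:360],None,fx=4,fy=4,interpolation=cv2.INTER_CUBIC))
E
```

```text
time: 32.17
tool_pos: [640.1, -125.8, 187.0]
tcp_rot: [3.142, 0.0, 0.0]
contact_force: [0.8, 0.2, 0.2]
grip_width: 91.5
finger_force: 0.0
time: 33.0
tool_pos: [570.8, 103.2, 186.0]
tcp_rot: [3.141, -0.0, 0.145]
contact_force: [0.2, -0.0, 0.1]
grip_width: 91.6
finger_force: 0.0
time: 33.83
tool_pos: [503.1, 331.3, 186.0]
tcp_rot: [3.142, 0.0, 0.285]
contact_force: [-0.2, 0.9, 0.3]
grip_width: 91.6
finger_force: 0.0
time: 34.67
tool_pos: [503.8, 330.1, 185.9]
tcp_rot: [3.142, 0.0, 0.284]
contact_force: [-0.1, 0.5, -0.3]
grip_width: 91.7
finger_force: 0.0
t 34.67 [503.8 330.1 185.9] [3.142 0.    0.284] w 91.7 F [-0.1  0.5 -0.3] g 0.0
[282.67076926 203.67488395]
```

View pics/w9c.png

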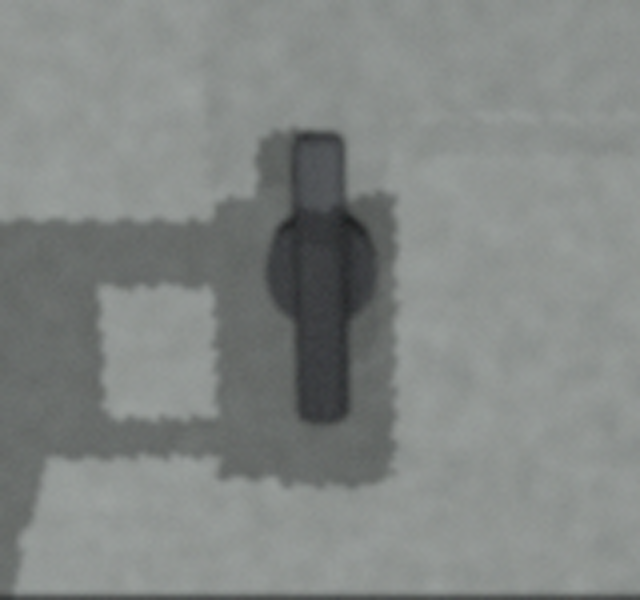

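The bar runs from crop (318,131) to (323,424), aligned with the tool to within about 0.02 rad, and the hub is centred at crop column 321.5.

```bash
python3 - <<'E'
from h import *
p=load('pics/w9.npy')
f=lambda u,v,z:p2w(p,(200+u/4,130+v/4),z)
a=f(318,131,21);b=f(323,424,35);c=f(318,131,35);print(a,b,np.linalg.norm((a-b)[:2]),np.linalg.norm((c-b)[:2]));m=(a+b)/2;print('mid',m, np.arctan2(*(a-b)[1::-1]), 'hub',f(321.5,266,20))
E
```

```text
[536.35502508 342.45975089  21.        ] [474.49499936 323.19120333  35.        ] 64.79150952788017 66.36315727725393
mid [505.42501222 332.82547711  28.        ] 0.3019610450194092 hub [506.55387662 332.98668609  20.        ]
```

```bash
python3 -m pendant '[[[0.07,0.09,-0.6],[0,0,0.15],1],[[0,0,-0.7],[0,0,0],1],[[0,0,-0.7],[0,0,0],1],[[0,0,-0.7],[0,0,0],1],[[0,0,-0.7],[0,0,0],1],[[0,0,-0.7],[0,0,0],1],[[0,0,-0.5],[0,0,0],1],[[0,0,-0.22],[0,0,0],1],[[0,0,0],[0,0,0],1],[[0,0,0],[0,0,0],-1]]'
python3 -m pendant '[[[0,0,0],[0,0,0],-1],[[0,0,0],[0,0,0],-1],[[0,0,0],[0,0,0],-1],[[0,0,0],[0,0,0],-1],[[0,0,0],[0,0,0],-1],[[0,0,0],[0,0,0],-1],[[0,0,0],[0,0,0],-1],[[0,0,0],[0,0,0],-1],[[0,0,0],[0,0,0],-1],[[0,0,0],[0,0,0],-1]]'
```

```text
time: 35.55
tool_pos: [506.2, 333.0, 41.6]
tcp_rot: [3.142, -0.0, 0.303]
contact_force: [0.3, -0.3, 1.3]
grip_width: 88.5
finger_force: 0.0
time: 36.38
tool_pos: [505.8, 332.9, 41.2]
tcp_rot: [3.142, 0.0, 0.303]
contact_force: [0.5, 0.1, -0.6]
grip_width: 23.1
finger_force: 0.0
```

```bash
python3 -m pendant '[[[0,0,0],[0,0,0],-1],[[0,0,0],[0,0,0],-1],[[0,0,0],[0,0,0],-1],[[0,0,0],[0,0,0],-1],[[0,0,0],[0,0,0],-1],[[0,0,0],[0,0,0],-1],[[0,0,0.4],[0,0,0],-1],[[0,0,0.6],[0,0,0],-1],[[0,0,0.7],[0,0,0],-1],[[0,0,0.7],[0,0,0],-1]]'
python3 -m pendant '[[[0,0,0.7],[0,0,0],-1],[[0,0,0.7],[0,0,0],-1],[[0,0,0.7],[0,0,0],-1],[[0,0,0.4],[0,0,0],-1],[[0.05,-0.8,0],[0,0,-0.13],-1],[[0.05,-0.8,0],[0,0,-0.13],-1],[[0.05,-0.8,0],[0,0,-0.13],-1],[[0.05,-0.8,0],[0,0,-0.13],-1],[[0.05,-0.8,0],[0,0,-0.13],-1],[[0.05,-0.8,0],[0,0,-0.13],-1]]'
python3 -m pendant '[[[0.05,-0.8,0],[0,0,-0.13],-1],[[0.05,-0.8,0],[0,0,-0.13],-1],[[0.05,-0.8,0],[0,0,-0.13],-1],[[0.05,-0.8,0],[0,0,-0.13],-1],[[0.05,-0.8,0],[0,0,-0.13],-1],[[0.05,-0.8,0],[0,0,-0.13],-1],[[0.05,-0.8,0],[0,0,-0.13],-1],[[0.05,-0.8,0],[0,0,-0.13],-1],[[0.05,-0.8,0],[0,0,-0.13],-1],[[0.05,-0.8,0],[0,0,-0.13],-1]]'
python3 -m pendant '[[[0,-0.8,0],[0,0,-0.13],-1],[[0,-0.8,0],[0,0,-0.13],-1],[[0,-0.8,0],[0,0,-0.13],-1],[[0,-0.1,0],[0,0,-0.05],-1],[[0,0,0],[0,0,0],-1],[[0,0,0],[0,0,0],-1],[[0,0,0],[0,0,0],-1],[[0,0,0],[0,0,0],-1],[[0,0,0],[0,0,0],-1],[[0,0,0],[0,0,0],-1]]'
python3 - <<'E'
from h import *
state();p,im=shot('wrist','pics/w10.png')
cv2.imwrite('pics/w10c.png',cv2.resize(im[30:290,180:380],None,fx=2.3,fy=2.3,interpolation=cv2.INTER_CUBIC))
E
```

```text
time: 37.22
tool_pos: [505.7, 332.8, 114.6]
tcp_rot: [3.141, 0.0, 0.303]
contact_force: [0.5, 0.5, -1.3]
grip_width: 11.5
finger_force: 30.0
time: 38.05
tool_pos: [514.7, 187.8, 189.2]
tcp_rot: [3.141, -0.001, 0.208]
contact_force: [0.4, -0.2, -0.5]
grip_width: 11.8
finger_force: 30.0
time: 38.88
tool_pos: [529.7, -52.3, 189.2]
tcp_rot: [3.141, -0.001, 0.052]
contact_force: [0.9, -0.1, -1.6]
grip_width: 11.7
finger_force: 30.0
time: 39.72
tool_pos: [529.9, -125.4, 188.3]
tcp_rot: [3.142, 0.0, 0.001]
contact_force: [-1.6, 0.2, -0.2]
grip_width: 11.6
finger_force: 30.0
t 39.72 [ 529.9 -125.4  188.3] [3.142e+00 0.000e+00 1.000e-03] w 11.6 F [-1.6  0.2 -0.2] g 30.0
```

View pics/w10c.png

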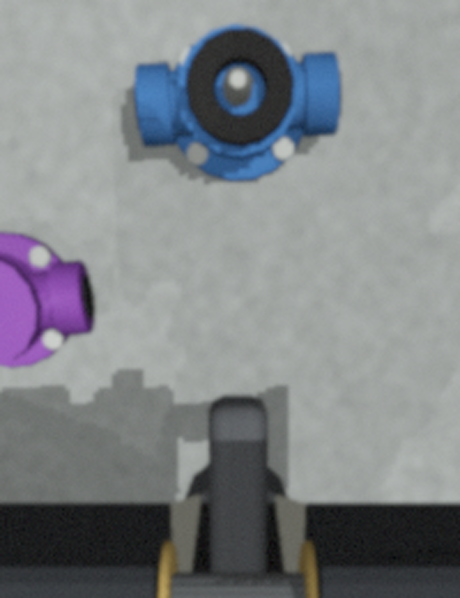

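The small ring sits on its seat, and the tee is held with its bar front at crop (238,397).

```bash
python3 - <<'E'
from h import *
p=load('pics/w10.npy');s=2.3
f=lambda u,v,z:p2w(p,(180+u/s,30+v/s),z).round(1)
print('tip',f(239,78,68),'bar front',f(238,397,168.1)-[33,0,0],f(238,438,182.1)-[33,0,0])
im=cv2.imread('pics/w10.png'); print(fit(p,im,'black',639.7,-126.4,[(18,56),(18,44)]))
E
```

```text
tip [ 640.1 -126.4   68. ] bar front [ 528.6 -126.2  168.1] [ 523.6 -126.2  182.1]
((np.float64(639.3), np.float64(-127.1)), array([284.8,  67.9]), 'area', 1515.0, 'model', 1990)
```

```bash
python3 -m pendant '[[[0.7,0,0],[0,0,0],-1],[[0.7,0,0],[0,0,0],-1],[[0.7,0,0],[0,0,0],-1],[[0.7,0,0],[0,0,0],-1],[[0.7,0,0],[0,0,0],-1],[[0.2,0,-0.4],[0,0,0],-1],[[0,0,-0.6],[0,0,0],-1],[[0,0,-0.6],[0,0,0],-1],[[0,0,-0.5],[0,0,0],-1],[[0,0,-0.2],[0,0,0],-1]]'
python3 -m pendant '[[[0,0,-0.15],[0,0,0],-1],[[0,0,-0.15],[0,0,0],-1],[[0,0,-0.15],[0,0,0],-1],[[0,0,-0.15],[0,0,0],-1],[[0,0,-0.1],[0,0,0],-1],[[0,0,0],[0,0,0],-1],[[0,0,0],[0,0,0],-1],[[0,0,0],[0,0,0],-1],[[0,0,0],[0,0,0],-1],[[0,0,0],[0,0,0],-1]]'
```

```text
time: 40.6
tool_pos: [638.7, -125.4, 115.6]
tcp_rot: [-3.14, 0.006, 0.0]
contact_force: [-0.3, 0.5, 0.1]
grip_width: 11.4
finger_force: 30.0
time: 41.43
tool_pos: [641.0, -126.2, 98.6]
tcp_rot: [3.141, -0.001, 0.0]
contact_force: [0.4, -0.2, -0.3]
grip_width: 11.6
finger_force: 30.0
```

```bash
python3 -m pendant '[[[0,0,-0.03],[0,0,0],-1],[[0,0,0],[0,0,0],-1],[[0,0,0],[0,0,0],1],[[0,0,0],[0,0,0],1],[[0,0,0],[0,0,0],1],[[0,0,0],[0,0,0],1],[[0,0,0],[0,0,0],1],[[0,0,0],[0,0,0],1],[[0,0,0],[0,0,0],1],[[0,0,0],[0,0,0],1]]'
python3 -m pendant '[[[0,0,0.4],[0,0,0],1],[[0,0,0.6],[0,0,0],1],[[0,0,0.7],[0,0,0],1],[[0,0,0.7],[0,0,0],1],[[0,0,0.6],[0,0,0],1],[[-0.8,0.7,0.2],[0,0,0],1],[[-0.8,0.7,0],[0,0,0],1],[[-0.8,0.7,0],[0,0,0],1],[[-0.8,0.7,0],[0,0,0],1],[[-0.8,0.7,0],[0,0,0],1]]'
python3 - <<'E'
from h import *
state();p,im=shot('wrist','pics/w11.png');shot('top','pics/top1.png')
t=bot.capture('scene');cv2.imwrite('pics/s1.png',cv2.resize(t[150:260,190:370],None,fx=4.4,fy=4.4,interpolation=cv2.INTER_CUBIC))
E
```

```text
time: 42.27
tool_pos: [640.9, -126.1, 97.4]
tcp_rot: [3.141, -0.0, 0.0]
contact_force: [0.7, -1.2, -0.1]
grip_width: 60.1
finger_force: 0.0
time: 43.1
tool_pos: [519.7, -20.4, 194.4]
tcp_rot: [3.141, -0.001, -0.0]
contact_force: [0.5, 0.1, 0.1]
grip_width: 92.1
finger_force: 0.0
t 43.10 [519.7 -20.4 194.4] [ 3.141e+00 -1.000e-03 -0.000e+00] w 92.1 F [0.5 0.1 0.1] g 0.0
```

View pics/w11.png

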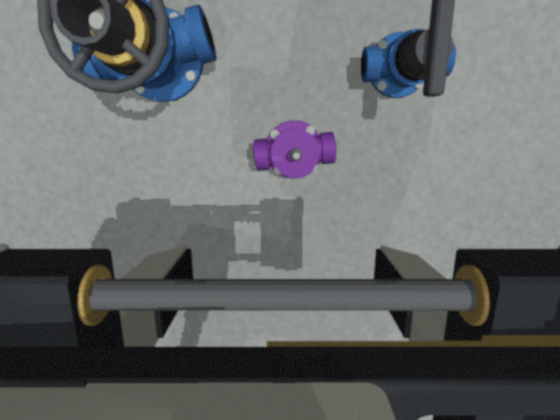

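View pics/s1.png

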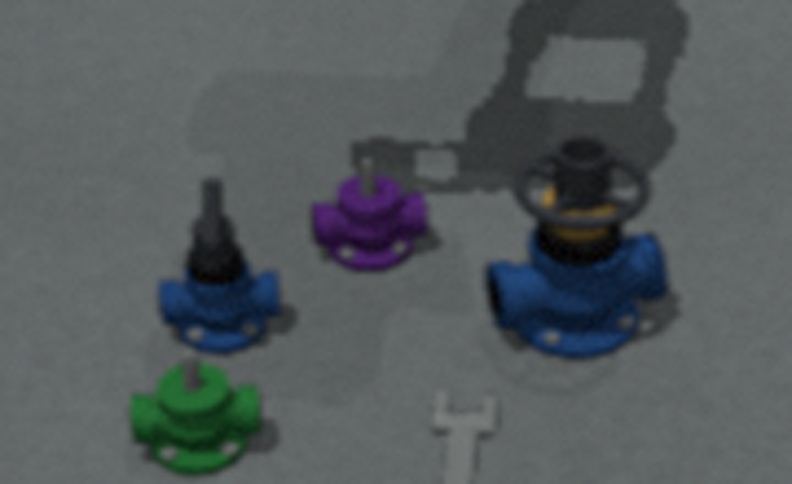

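Both stacks look complete: the tee bar's near end is at (433,94), and the handwheel rim spans columns 38–167 with its lower edge at row 91. A numeric check of position and height before handing in:

```bash
python3 - <<'E'
from h import *
p=load('pics/w11.npy')
print('bar end exp',w2p(p,(607,-126.5,91)),w2p(p,(607,-126.5,77)))
H=hullmask(p,648.8,91,[(41,104),(41,96)])[:,0];print('rim exp',H.min(0),H.max(0))
print('hub top exp',w2p(p,(648.8,91,126)))
q=bot.camera_params('scene');f=lambda w:((w2p(q,w)-[190,150])*4.4).round(0)
print('scene: tee bar top front/back',f((673,-126.5,91)),f((607,-126.5,91)),'hub top',f((648.8,91,126)),'rim L/R',f((648.8,50,104)),f((648.8,132,104)),'rim front/back',f((690,91,100)),f((608,91,100)))
E
```

```text
bar end exp [437.1765704   96.22905455] [428.65250389  97.74793826]
rim exp [ 33.46976 -55.34991] [172.16776  94.15873]
hub top exp [80.57406183 11.20373038]
scene: tee bar top front/back [206. 238.] [208. 174.] hub top [579. 147.] rim L/R [508. 182.] [647. 176.] rim front/back [587. 226.] [568. 146.]
```

```bash
python3 - <<'E'
from h import *
state();print(bot.close_job())
E
```

```text
t 43.25 [519.9 -19.9 194.8] [ 3.141e+00 -1.000e-03  2.000e-03] w 91.9 F [ 1.  -0.5  0.3] g 0.0
the job is handed in; nothing more can be done
None
```

Both valves are fitted out, everything has been let go and the job was handed in at 43 s; the final pictures show both stacks seated level on their spindles, the bystanders were not touched, and the hand-in returned no verdict.

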